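Slide the dish carrier into its locating notches and lock it

TASK

With the fingertips only, push the white dish carrier along its rails by its blue lip until it drops into the locating notches beside the grey reader, then push the red keeper round as far as it goes, over the carrier's front end, to lock it in. Nothing is to be picked up: do not lift the carrier, do not touch the glass dish riding on it, and leave the other things on the bench alone.

Things in the scene. Friction and masses are not known exactly. Their poses are not given: they have to be found in the camera images.
- stage: Fixed slide stage; origin on the bench under the middle of its rails; z up, y along the rails (the carrier is pushed to +y), x to the reader's side. Dark base plate 124 mm (x) by 405 mm (y -190 to +215), 8 mm thick. Two aluminium rails, y -165 to +165, running surface 26 mm above the bench, fences outside them at x = +-50 to 55 mm, 34 mm high.
- home (a point): Point of the stage (x 0, y 80 mm, 21 mm above the bench) where the carrier's origin lies when it has dropped home. Four notches in the rails, 17 mm long, take the carrier's four 12 mm feet all at once (+-2.5 mm of play along y); it drops 5 mm and the upright notch walls then stop it from sliding on.
- reader (a point): Centre of the top of the low grey reader, fixed beside the rails: 46 mm (x) by 90 mm (y), 46 mm high.
- carrier: Loose white board, 94 mm (x) by 150 mm (y), about 0.3 kg, on the rails, 2.5 mm of play to each fence, axes as the stage's. Origin at its centre, level with the soles of its feet; top face 13 mm above it. Origin 26 mm above the bench while riding, 21 mm when dropped home. Starts 90 to 140 mm short of home; slides at about 1 to 4 N.
- lip (a point): Middle of the rear face (looking to -y, to be pushed) of the carrier's blue upright lip, 75 mm behind the carrier's origin and 25 mm above it. The lip is 60 mm wide (x), 8 mm thick (y) and reaches from the board's top face (13 mm above the carrier's origin) to 38 mm above the origin.
- dish: Open glass dish, 60 mm across, 14 mm high, loose between four low stops in the middle of the carrier's top face; origin at the centre of its underside.
- keeper (a joint): Red keeper, rad: paddle 8 mm thick, 37 to 65 mm above the bench, reaching 55 mm from its upright pivot (hub 20 mm across). At 0 it points to the stage's -x; grows anticlockwise from above to its stop at 1.57, pointing to -y over the front 15 mm of the seated carrier (3 mm above it; an undropped one blocks it). Starts at 0 to 0.35. Under 1.5 N turns it; stays where left.
- keeper_pivot (a point): Point on the keeper's pivot axis, 50 mm above the bench, at x = 0, y = 195 mm of the stage.
- brown_bottle: brown glass bottle with black cap, 64x64x140 mm, a bystander; origin at the centre of its underside
- sample_bottle: clear sample bottle with blue cap, 46x46x105 mm, a bystander; origin at the centre of its underside
- beaker: small glass beaker with yellow oil, 52x52x70 mm, a bystander; origin at the centre of its underside
- calculator: dark pocket calculator lying flat, 68x118x13 mm, a bystander; origin at the centre of its underside
- tape: roll of tan tape lying flat, 68x68x19 mm, a bystander; origin at the centre of its underside
- timer: white count-down timer, 60x66x18 mm, a bystander; origin at the centre of its underside
There are look-alikes about, which are no part of the job. What is shaped like the dish but green, turquoise or yellow is not meant.

How it is judged:
By the outcome, as a careful person would: the job done as asked, in the order asked, and still so for the second after the job is handed in, with the robot touching nothing.
It also fails if it takes over 51 s, if anything falls off the work surface, if the arm or the gripper's body presses on something with over 40 N, if the wrist force passes 120 N, or if a joint passes its speed limit or range.

ROBOT

A 6-joint arm with a two-finger parallel gripper is mounted at the origin on a cart in front of the work surface, level with it; the furniture and walls round the work are solid. World frame = base frame: x ahead of the robot, y to its left, z up, the work surface at z = 0. Lengths are in m, angles in rad, forces in N, time in s.
With the tool pointing down it reaches from about 0.425 to 0.95 m from the base axis. Payload 3.5 kg.
Tool frame: the origin (TCP) lies on the centre line of the jaws, within the pads' length; the fingertips stand 17 mm ahead of it and the grasp point (between the pads) lies 2 mm behind it; z points along the fingers, y is the line along which they close (so a half turn about z gives the same grasp; the last joint's range is limited). The gripper opens to 85 mm and grips with 20 to 120 N. Pads are 22 mm wide; open, the fingers measure 114 mm over their backs; the gripper's body (76 mm by 85 mm) begins 54 mm behind the grasp point. The pads swing forward as they close: fully open they stand 13 mm farther back than shut.
Start: joints at [1.012, 0.286, 1.577, -0, 1.279, -0.15], TCP at [0.268, 0.619, 0.248] pointing down, gripper open.
Joint ranges: [-2.77, 2.77], [-0.9, 2.22], [0.21, 2.48], [-1.53, 4.67], [0.24, 2.81], [-2.84, 2.84]. Speed limits (rad/s): [2.79, 2.79, 3.14, 3.14, 3.14, 3.14].

INTERFACE

Orientations are given as a unit quaternion [x, y, z, w].
In Python, from plant import ctrl gives the robot as it stands. The module is installed in compiled form; this text tells all that it offers.
- The arm moves only by the tool drive_tool, never from a script. Its argument "moves" is a list of rows, each a list of 3 entries, a list of its own where there are three numbers: the turn, a rotation vector about the tool's x, y, z in rad, then the shift along the tool's x, y, z in m, then the finger opening in m, from 0 to 0.0854. A call has 1 to 5 rows; each row shifts and turns the commanded pose from where the row before left it, along the tool's axes as they then stand; what a row does not reach is not made up. A row lasts 1/8 s, in which the tool goes at most 62.5 mm and 10.7 degrees, less where a joint would pass 70% of its speed; a pose out of reach is approached as far as the arm can. A call with a gripper value outside its range is refused whole. The fingers move at their own pace and stop on an object; "grip_force" is the grip in N (left out, the last holds). Time passes only in rows, so rows that do not move let the fingers close. It gives the time, the measured TCP pose, the force, the opening and the grip force at its end, in the units of the state.
- ctrl.get_state(): the state, without advancing time (a new reading comes with each control period).
- ctrl.read_camera(name): name is "side" or "top"; returns a dict with "image" (480x640x3 uint8, red, green, blue), "fx", "fy", "cx", "cy" (pixels), "R" (3x3) and "t" (3): a world point X has camera coordinates R X + t. Camera axes: x right, y down, z forward; pixel columns grow to the right and rows downward; lengths in m; the calibration is good to about 2 mm. A picture is of the moment at which its call begins. There is no depth.
- ctrl.sign_off(): hands the job in; it is judged then, once.
The state is a dict: "time": time; "qpos": joint angles; "dq": joint speeds; "joint_efforts": joint torques, N m; "eef_pos": TCP position; "tcp_rot": TCP orientation; "contact_force": force on the tool from outside, world axes, zero at the start; "wrist_torque": the same for the moment, N m; "opening": opening from 0.0 (shut) to 1.0 (fully open); "finger_force": force on a finger pad.
Only numpy, scipy, OpenCV 4.12 (cv2) and the standard library are available. Lean on these libraries where they do the work, as an engineer would, in place of code of your own. Each camera call takes 0.05 s, during which the arm holds its last target. There are 200 camera calls.

## Working session

There is one attempt and no reset: what is moved stays moved. The work goes in short steps, Python scripts to look and compute and a tool call to move; the robot and the scene stay as the last step left them, time stands still between calls to the robot, and variables do not carry over. Pictures are saved under pics/ and viewed, at most 10 in all, crops included, and the job is handed in when it is done.

Besides the shell and the picture viewer there is one more tool, called after "Emit:" in YAML: its name, and indented under it one key for each argument. drive_tool: Moves the arm, as the interface text tells. Its arguments: {"type":"object","properties":{"moves":{"type":"array","items":{"type":"array"}},"grip_force":{"type":"number"}},"required":["moves"]}

```bash
mkdir -p pics; ls
python3 - <<'E'
from plant import ctrl
import cv2,numpy as np,pickle
s=ctrl.get_state();print({k:np.round(v,3).tolist() for k,v in s.items()})
for n in("side","top"):
    c=ctrl.read_camera(n);pickle.dump(c,open(f"{n}.pkl","wb"))
    cv2.imwrite(f"pics/{n}0.png",c["image"][:,:,::-1])
    print(n,c["fx"],c["fy"],c["cx"],c["cy"],np.round(c["R"],3).tolist(),np.round(c["t"],3), (-c["R"].T@c["t"]).round(3))
E
```

```text
pics
{'time': 0.0, 'qpos': [1.012, 0.287, 1.578, 0.0, 1.279, -0.15], 'dq': [-0.0, 0.002, -0.002, 0.0, 0.0, -0.001], 'joint_efforts': [0.0, -40.598, -29.263, -0.0, 0.006, 0.0], 'eef_pos': [0.268, 0.619, 0.247], 'tcp_rot': [0.203, 0.979, -0.001, -0.0], 'contact_force': [0.756, -0.123, -0.355], 'wrist_torque': [-0.005, 0.013, 0.056], 'finger_force': 0.0, 'opening': 1.0}
side 559.3471207645796 559.3471207645796 327.24703753632895 237.81203970094603 [[0.817, -0.576, -0.01], [-0.296, -0.404, -0.866], [0.494, 0.711, -0.501]] [-0.342  0.313  0.935] [-0.09  -0.735  0.735]
top 528.957119662042 528.957119662042 321.811292701662 233.67068462732985 [[0.019, -1.0, -0.013], [-0.998, -0.018, -0.062], [0.062, 0.014, -0.998]] [0.188 0.569 1.199] [0.49  0.181 1.235]
```

View pics/top0.png

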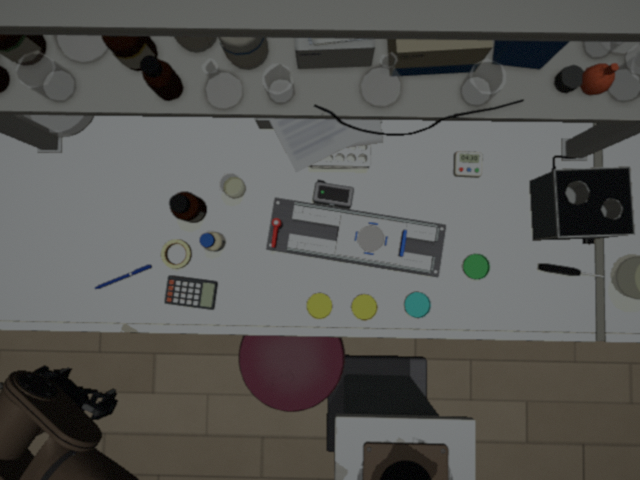

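View pics/side0.png

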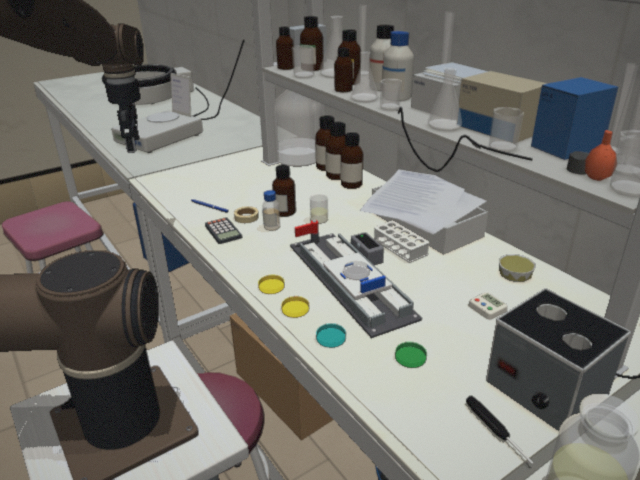

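Candidates in the top view:
- **Dish:** the clear one at (371,237) is on the carrier. The look-alikes are green (476,266), turquoise (417,304) and yellow (319,305) and (364,306).
- **Lip:** the blue bar at (404,243). Other blue items are the bottle cap (207,241) and the pen (123,277).
- **Keeper:** the red paddle at (276,232). The red flask (598,78) is on the shelf.

I choose the lip at (404,243) and the keeper at (276,232), and will check both in one close crop.

```bash
cat > h.py <<'E'
import numpy as np,cv2,pickle
def ray(c,u,v,z):
    d=c["R"].T@np.array([(u-c["cx"])/c["fx"],(v-c["cy"])/c["fy"],1]);o=-c["R"].T@c["t"]
    return o+d*(z-o[2])/d[2]
def two(c1,p1,c2,p2):
    A=[];b=[]
    for c,p in((c1,p1),(c2,p2)):
        P=np.c_[c["R"],c["t"]]; K=np.array([[c["fx"],0,c["cx"]],[0,c["fy"],c["cy"]],[0,0,1]]);P=K@P
        for i in(0,1): r=p[i]*P[2]-P[i];A.append(r[:3]);b.append(-r[3])
    x,res,_,_=np.linalg.lstsq(np.array(A),np.array(b),rcond=None);return x
def proj(c,X):
    q=c["R"]@np.asarray(X)+c["t"];return np.array([c["fx"]*q[0]/q[2]+c["cx"],c["fy"]*q[1]/q[2]+c["cy"]])
def blob(c,roi,kind):
    u0,v0,u1,v1=roi;im=c["image"][v0:v1,u0:u1].astype(int);r,g,b=im[...,0],im[...,1],im[...,2]
    m=(r>2*g)&(r>2*b)&(r>60) if kind=="red" else (b>1.5*r)&(b-r>40)&(b>1.25*g)
    n,l,s,ce=cv2.connectedComponentsWithStats(m.astype(np.uint8))
    k=1+np.argmax(s[1:,4]);pts=np.argwhere(l==k)[:,::-1]+[u0,v0]
    return pts
E
python3 - <<'E'
from h import *
T=pickle.load(open("top.pkl","rb"));S=pickle.load(open("side.pkl","rb"))
for n,c,rl,rk in(("top",T,(390,225,420,262),(262,212,290,252)),("side",S,(350,265,395,300),(285,215,325,245))):
    for k,r in(("blue",rl),("red",rk)):
        p=blob(c,r,k);print(n,k,len(p),p.mean(0).round(1),cv2.minAreaRect(p.astype(np.float32)))
a=cv2.resize(T["image"][180:285,258:456],None,fx=4,fy=4,interpolation=cv2.INTER_CUBIC)
a=np.clip(a.astype(float)*1.4,0,255).astype(np.uint8)
cv2.imwrite("pics/crop.png",a[:,:,::-1])
E
```

```text
top blue 92 [402.9 242.8] ((403.0259704589844, 242.58091735839844), (3.7254011631011963, 25.469579696655273), 8.746161460876465)
top red 123 [274.9 231.5] ((276.0, 232.0), (28.0, 8.0), 90.0)
side blue 278 [371.7 283.5] ((372.1559753417969, 282.3532409667969), (13.218003273010254, 26.34022331237793), 73.3007583618164)
side red 215 [306.7 228.5] ((306.4154052734375, 227.8231201171875), (12.403472900390625, 22.698354721069336), 82.87498474121094)
```

View pics/crop.png

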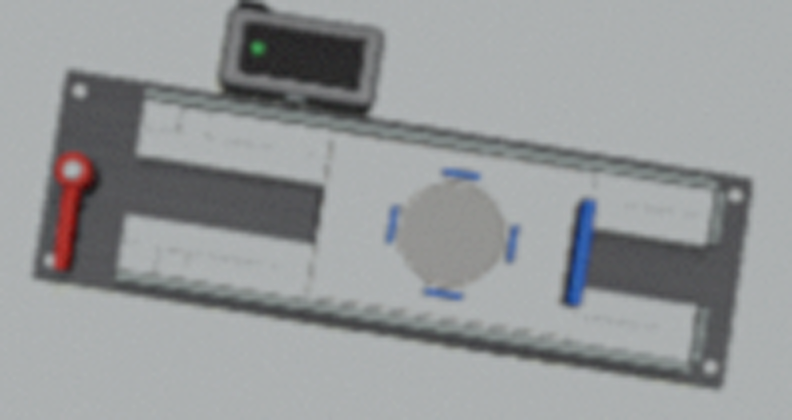

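The crop shows the white carrier at (440,230) with its clear dish, the blue lip at (580,252), and the red keeper with its hub at (73,168) and tip at (62,268). The plate corners are (68,70), (752,178), (720,388) and (35,277). This confirms the choice.

```bash
cat > pose.py <<'E'
from h import *
T=pickle.load(open("top.pkl","rb"));S=pickle.load(open("side.pkl","rb"))
f=lambda x,y:(258+(x+.5)/4-.5,180+(y+.5)/4-.5)
C=[(68,70),(752,178),(720,388),(35,277)]
P=np.array([ray(T,*f(*c),0.008) for c in C])
M=np.array([(62,215),(62,-190),(-62,-190),(-62,215)])/1000
m0=M.mean(0);q0=P[:,:2].mean(0);U,_,V=np.linalg.svd((M-m0).T@(P[:,:2]-q0));R2=(U@V).T
o=q0-R2@m0;th=np.arctan2(R2[1,0],R2[0,0])
def W(x,y,z=0): return np.r_[R2@[x,y]+o,z]
def St(X): return R2.T@(np.asarray(X)[:2]-o)
E
python3 - <<'E'
from pose import *
print(P.round(4).tolist(),"len",[np.linalg.norm(P[i]-P[i-1]).round(4) for i in range(4)])
print("origin",o.round(4),"th",th, "res",((M-m0)@R2.T+q0-P[:,:2]).round(4).tolist())
print("hub",St(ray(T,*f(73,168),.067)), "tip",St(ray(T,*f(62,268),.065)))
print("lip top ends",St(ray(T,*f(588,200),.064)),St(ray(T,*f(574,304),.064)))
print("reader",St(ray(T,*f(303,58),.046)))
pl=blob(T,(390,225,420,262),"blue").mean(0);ps=blob(S,(350,265,395,300),"blue").mean(0)
X=two(T,pl,S,ps);print("lip 2view",X,St(X))
pl=blob(T,(262,212,290,252),"red").mean(0);ps=blob(S,(285,215,325,245),"red").mean(0)
X=two(T,pl,S,ps);print("keeper",X,St(X))
for n,c in(("home",W(0,.08)),("pivot",W(0,.195))):print(n,c, np.hypot(*c[:2]))
print("side check plate corners",[proj(S,W(x,y,.008)).round() for x,y in M])
E
```

```text
[[0.6496, 0.3104, 0.008], [0.5936, -0.0882, 0.008], [0.4718, -0.0704, 0.008], [0.5283, 0.3265, 0.008]] len [np.float64(0.1223), np.float64(0.4025), np.float64(0.123), np.float64(0.4009)]
origin [0.5591 0.1072] th -0.1403865687843761 res [[0.001, 0.001], [0.0003, -0.0014], [-0.0007, -0.0019], [-0.0006, 0.0022]]
hub [0.00098268 0.19485256] tip [-0.05464948  0.19197066]
lip top ends [ 0.02871933 -0.08955412] [-0.02938746 -0.09053769]
reader [0.08451964 0.07891036]
lip 2view [0.54612468 0.01678585 0.05462986] [-0.00016389 -0.09134157]
keeper [0.56725385 0.30252567 0.05305268] [-0.01922499  0.19454366]
home [0.57026208 0.18641882 0.        ] 0.5999590159757255
pivot [0.58635356 0.30028745 0.        ] 0.6587738994859886
side check plate corners [array([331., 233.]), array([421., 318.]), array([370., 336.]), array([288., 244.])]
```

Emit:
drive_tool:
  moves:
    - [[0, 0, 0.186], [0, 0, 0], 0]
    - [[0, 0, 0.186], [0, 0, 0], 0]
    - [[0, 0, 0.186], [0, 0, 0], 0]
    - [[0, 0, 0.186], [0, 0, 0], 0]
    - [[0, 0, 0.186], [0, 0, 0], 0]
  grip_force: 30

```text
time: 0.72
eef_pos: [0.2681, 0.619, 0.2475]
tcp_rot: [0.623, 0.782, -0.001, 0.0]
contact_force: [-0.3, 0.6, -0.3]
opening: 0.001
finger_force: 0.0
```

Emit:
drive_tool:
  moves:
    - [[0, 0, 0.186], [0, 0, 0], 0]
    - [[0, 0, 0.186], [0, 0, 0], 0]
    - [[0, 0, 0], [0, 0, 0], 0]

```text
time: 1.1
eef_pos: [0.2681, 0.6191, 0.2476]
tcp_rot: [0.754, 0.657, -0.001, 0.0]
contact_force: [0.2, 0.5, -0.4]
opening: -0.004
finger_force: 0.0
```

```bash
cat > tgt.py <<'E'
import sys
from pose import *
from plant import ctrl
from scipy.spatial.transform import Rotation as Ro
def st():
    s=ctrl.get_state();Rt=Ro.from_quat(s["tcp_rot"]).as_matrix()
    ex=np.r_[R2@[0,1],0]
    yaw=np.arctan2(np.cross(Rt[:,0],ex)[2],Rt[:,0]@ex)
    print("t",s["time"],"stage",St(s["eef_pos"]).round(4),"z",s["eef_pos"][2].round(4),"yawerr(world)",yaw.round(4),"zaxis",Rt[:,2].round(3),"F stage",(R2.T@np.array(s["contact_force"])[:2]).round(2),np.round(s["contact_force"][2],2),"op",s["opening"])
    if len(sys.argv)>3:
        g=W(*map(float,sys.argv[1:3]),float(sys.argv[3]));print("shift tool",(Rt.T@(g-s["eef_pos"])).round(4))
st()
E
python3 tgt.py 0 -0.145 0.10
```

```text
t 1.1 stage [-0.3597  0.4662] z 0.2476 yawerr(world) -0.0025 zaxis [-0.001 -0.001 -1.   ] F stage [0.15 0.56] -0.44 op -0.0042054980112619204
shift tool [-0.6119  0.3583  0.1481]
```

Emit:
drive_tool:
  moves:
    - [[0, 0, 0], [-0.02, 0.012, 0], 0]
    - [[0, 0, 0], [-0.04, 0.024, 0], 0]
    - [[0, 0, 0], [-0.045, 0.026, 0], 0]
    - [[0, 0, 0], [-0.045, 0.026, 0], 0]
    - [[0, 0, 0], [-0.045, 0.026, 0], 0]

```text
time: 1.72
eef_pos: [0.3542, 0.4088, 0.2482]
tcp_rot: [0.754, 0.657, -0.0, 0.0]
contact_force: [1.1, -0.4, 0.7]
opening: 0.001
finger_force: 0.0
```

Emit:
drive_tool:
  moves:
    - [[0, 0, 0], [-0.045, 0.026, 0], 0]
    - [[0, 0, 0], [-0.045, 0.026, 0], 0]
    - [[0, 0, 0], [-0.045, 0.026, 0], 0]
    - [[0, 0, 0], [-0.045, 0.026, 0], 0]
    - [[0, 0, 0], [-0.045, 0.026, 0], 0]

```text
time: 2.35
eef_pos: [0.4515, 0.1679, 0.2484]
tcp_rot: [0.754, 0.657, 0.0, 0.0]
contact_force: [0.5, -0.3, -0.6]
opening: 0.003
finger_force: 0.0
```

Emit:
drive_tool:
  moves:
    - [[0, 0, 0], [-0.045, 0.026, 0], 0]
    - [[0, 0, 0], [-0.045, 0.026, 0], 0]
    - [[0, 0, 0], [-0.045, 0.026, 0], 0]
    - [[0, 0, 0], [-0.045, 0.026, 0.04], 0]
    - [[0, 0, 0], [-0.012, 0.006, 0.04], 0]

```text
time: 2.98
eef_pos: [0.5338, -0.0366, 0.1701]
tcp_rot: [0.755, 0.656, 0.001, 0.001]
contact_force: [0.1, 1.0, -0.1]
opening: 0.001
finger_force: 0.0
```

```bash
python3 tgt.py 0 -0.13 0.08
```

```text
t 2.975 stage [-0.0049 -0.1459] z 0.1701 yawerr(world) -0.0008 zaxis [ 0.003 -0.001 -1.   ] F stage [-0.05  0.99] -0.14 op 0.0009042326686897333
shift tool [0.016  0.0046 0.0901]
```

Emit:
drive_tool:
  moves:
    - [[0, 0, 0], [0.008, 0.005, 0.04], 0]
    - [[0, 0, 0], [0.008, 0, 0.04], 0]
    - [[0, 0, 0], [0, 0, 0.027], 0]
    - [[0, 0, 0], [0, 0, 0], 0]

```text
time: 3.48
eef_pos: [0.5375, -0.0181, 0.0606]
tcp_rot: [0.754, 0.657, -0.002, -0.003]
contact_force: [-0.5, 0.8, 0.1]
opening: -0.003
finger_force: 0.0
```

```bash
python3 tgt.py 0 -0.106 0.062;  python3 - <<'E'
from h import *
from plant import ctrl
c=ctrl.read_camera("side");cv2.imwrite("pics/s1.png",cv2.resize(c["image"][180:350,260:450],None,fx=4,fy=3.5,interpolation=cv2.INTER_CUBIC)[:,:,::-1])
E
```

```text
t 3.475 stage [-0.0039 -0.1271] z 0.0606 yawerr(world) -0.003 zaxis [-0.006  0.001 -1.   ] F stage [-0.56  0.68] 0.05 op -0.002543130899352045
shift tool [ 0.0211  0.0039 -0.0014]
```

View pics/s1.png

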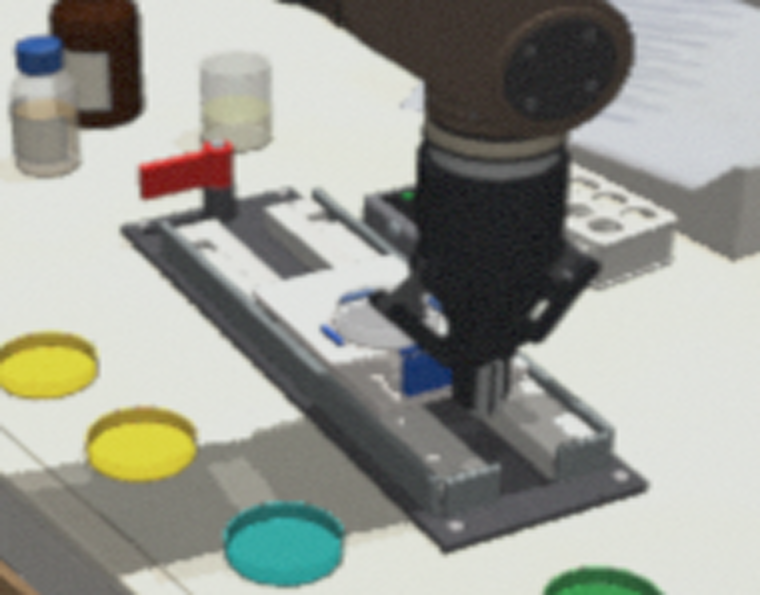

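The fingers stand behind the blue lip at (425,368) in the crop, with their tips between the rails at (480,395) and clear of the dish. Pushing now.

Emit:
drive_tool:
  moves:
    - [[0, 0, 0], [0.007, 0.004, 0], 0]
    - [[0, 0, 0], [0.007, 0, 0], 0]
    - [[0, 0, 0], [0.006, 0, 0], 0]
    - [[0, 0, 0], [0.006, 0, 0], 0]
    - [[0, 0, 0], [0.006, 0, 0], 0]

```text
time: 4.15
eef_pos: [0.5485, 0.0126, 0.0637]
tcp_rot: [0.755, 0.656, 0.0, 0.001]
contact_force: [0.4, -1.9, 1.1]
opening: 0.001
finger_force: 1.0
```

```bash
python3 tgt.py 0 -0.006 0.062
```

```text
t 4.15 stage [ 0.0028 -0.0952] z 0.0637 yawerr(world) -0.0007 zaxis [ 0.001 -0.001 -1.   ] F stage [ 0.64 -1.87] 1.11 op 0.0010211209192024459
shift tool [ 0.0892 -0.0027  0.0016]
```

Emit:
drive_tool:
  moves:
    - [[0, 0, 0], [0.007, -0.001, 0.001], 0]
    - [[0, 0, 0], [0.007, -0.001, 0], 0]
    - [[0, 0, 0], [0.007, 0, 0], 0]
    - [[0, 0, 0], [0.007, 0, 0], 0]
    - [[0, 0, 0], [0.007, 0, 0], 0]

```text
time: 4.78
eef_pos: [0.551, 0.0479, 0.0621]
tcp_rot: [0.755, 0.656, -0.0, -0.0]
contact_force: [1.1, -2.0, 1.3]
opening: 0.0
finger_force: 1.0
```

Emit:
drive_tool:
  moves:
    - [[0, 0, 0], [0.007, 0, 0], 0]
    - [[0, 0, 0], [0.007, 0, 0], 0]
    - [[0, 0, 0], [0.007, 0, 0], 0]
    - [[0, 0, 0], [0.007, 0, 0], 0]
    - [[0, 0, 0], [0.006, 0, 0], 0]

```text
time: 5.4
eef_pos: [0.5558, 0.0816, 0.0622]
tcp_rot: [0.755, 0.656, 0.0, 0.0]
contact_force: [0.8, -1.6, -0.8]
opening: 0.001
finger_force: 0.9
```

```bash
python3 tgt.py 0 -0.006 0.062
```

```text
t 5.4 stage [ 0.0004 -0.0258] z 0.0622 yawerr(world) -0.0005 zaxis [ 0.  0. -1.] F stage [ 1.   -1.52] -0.8 op 0.0009641507561479495
shift tool [ 0.0198 -0.0004  0.0002]
```

Emit:
drive_tool:
  moves:
    - [[0, 0, 0], [0.004, 0, 0], 0]
    - [[0, 0, 0], [0.003, 0, 0], 0]
    - [[0, 0, 0], [0.003, 0, 0], 0]
    - [[0, 0, 0], [0.002, 0, 0], 0]
    - [[0, 0, 0], [0.002, 0, 0], 0]

```text
time: 6.02
eef_pos: [0.5577, 0.095, 0.0622]
tcp_rot: [0.755, 0.656, -0.0, -0.0]
contact_force: [1.7, -1.4, -1.0]
opening: 0.001
finger_force: 0.8
```

Emit:
drive_tool:
  moves:
    - [[0, 0, 0], [0.002, 0, 0], 0]
    - [[0, 0, 0], [0.002, 0, 0], 0]

```text
time: 6.28
eef_pos: [0.558, 0.0991, 0.0621]
tcp_rot: [0.755, 0.656, -0.0, -0.0]
contact_force: [-0.4, -3.4, 0.1]
opening: -0.003
finger_force: 1.5
```

Emit:
drive_tool:
  moves:
    - [[0, 0, 0], [0.002, 0, 0], 0]

```text
time: 6.4
eef_pos: [0.5582, 0.1011, 0.0621]
tcp_rot: [0.755, 0.656, -0.0, -0.0]
contact_force: [0.2, -2.0, -0.2]
opening: 0.0
finger_force: 0.7
```

```bash
python3 tgt.py 0 -0.006 0.062
python3 - <<'E'
from h import *
from plant import ctrl
for n in("side","top"):
    c=ctrl.read_camera(n);pickle.dump(c,open(n+"1.pkl","wb"))
c=pickle.load(open("side1.pkl","rb"))
cv2.imwrite("pics/s2.png",cv2.resize(c["image"][180:350,260:450],None,fx=4,fy=3.5,interpolation=cv2.INTER_CUBIC)[:,:,::-1])
E
```

```text
t 6.4 stage [ 0.     -0.0062] z 0.0621 yawerr(world) -0.0004 zaxis [-0.001  0.    -1.   ] F stage [ 0.49 -1.95] -0.19 op 6.657308616503168e-05
shift tool [ 0.0002 -0.      0.0001]
```

View pics/s2.png

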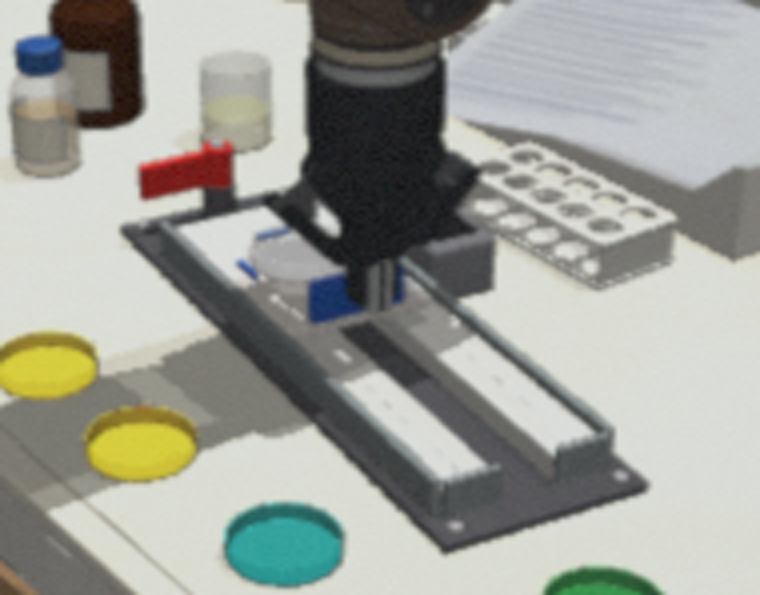

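The carrier is near home: the lip is at (350,290) in the crop and the fingers are behind it. The force is still the sliding force, so I don't think it has dropped yet. Continuing in 1 mm steps until a wall stops it.

Emit:
drive_tool:
  moves:
    - [[0, 0, 0], [0.001, 0, 0], 0]
    - [[0, 0, 0], [0.001, 0, 0], 0]

```text
time: 6.75
eef_pos: [0.5587, 0.1029, 0.0621]
tcp_rot: [0.755, 0.656, -0.0, -0.0]
contact_force: [0.3, -0.8, 0.0]
opening: 0.002
finger_force: 0.6
```

Emit:
drive_tool:
  moves:
    - [[0, 0, 0], [0.001, 0, 0], 0]
    - [[0, 0, 0], [0.001, 0, 0], 0]

```text
time: 7.0
eef_pos: [0.5588, 0.1035, 0.0622]
tcp_rot: [0.754, 0.656, -0.002, 0.001]
contact_force: [-1.9, -9.2, 0.7]
opening: 0.005
finger_force: 4.5
```

Emit:
drive_tool:
  moves:
    - [[0, 0, 0], [0.001, 0, 0], 0]
    - [[0, 0, 0], [0, 0, 0], 0]

```text
time: 7.25
eef_pos: [0.5588, 0.1035, 0.0622]
tcp_rot: [0.754, 0.657, -0.002, 0.001]
contact_force: [-1.7, -9.6, 1.2]
opening: -0.001
finger_force: 5.1
```

It has been stopped by a wall (force jumped from 2 to 9 N at TCP y ≈ −3.6 mm, where I expected it). Backing off and rising, then checking the drop.

Emit:
drive_tool:
  moves:
    - [[0, 0, 0], [-0.006, 0, 0], 0]
    - [[0, 0, 0], [-0.015, 0, 0], 0]
    - [[0, 0, 0], [-0.02, 0, -0.01], 0]
    - [[0, 0, 0], [0, 0, -0.04], 0]
    - [[0, 0, 0], [0, 0, -0.04], 0]

```text
time: 7.88
eef_pos: [0.5532, 0.064, 0.1535]
tcp_rot: [0.755, 0.655, -0.0, -0.0]
contact_force: [1.2, 0.8, 1.2]
opening: -0.002
finger_force: 0.0
```

Emit:
drive_tool:
  moves:
    - [[0, 0, 0], [0, 0, -0.04], 0]
    - [[0, 0, 0], [0, -0.05, -0.02], 0]
    - [[0, 0, 0], [0, -0.05, 0], 0]
    - [[0, 0, 0], [0.02, -0.05, 0], 0]
    - [[0, 0, 0], [0, 0, 0], 0]

```text
time: 8.5
eef_pos: [0.4052, 0.1065, 0.2122]
tcp_rot: [0.754, 0.657, 0.0, -0.0]
contact_force: [0.7, -0.3, -0.3]
opening: -0.003
finger_force: 0.0
```

```bash
python3 tgt.py -0.042 0.235 0.15
python3 - <<'E'
from pose import *
from plant import ctrl
c={n:ctrl.read_camera(n) for n in("side","top")}
for n in c: pickle.dump(c[n],open(n+"2.pkl","wb"))
def roi(n,x,y,z,w): u,v=proj(c[n],W(x,y,z)).astype(int);return (u-w,v-w,u+w,v+w)
for k,(x,y,z) in(("blue",(0,.009,.05)),("red",(-.03,.195,.05))):
    p=[blob(c[n],roi(n,x,y,z,20),k) for n in("top","side")]
    X=two(c["top"],p[0].mean(0),c["side"],p[1].mean(0));print(k,[len(q) for q in p],[q.mean(0).round(1) for q in p],St(X),X[2])
    if k=="blue":
        for z in(.0515,.0465): print("expect side px for z",z,proj(c["side"],np.r_[X[:2],z]))
a=cv2.resize(c["side"]["image"][190:310,260:420],None,fx=4.9,fy=4.9,interpolation=cv2.INTER_CUBIC)
cv2.imwrite("pics/s3.png",a[:,:,::-1])
E
```

```text
t 8.5 stage [-0.1523 -0.0223] z 0.2122 yawerr(world) -0.002 zaxis [ 0.     0.001 -1.   ] F stage [ 0.72 -0.23] -0.28 op -0.0026785727604397127
shift tool [0.257  0.1108 0.0624]
blue [89, 247] [array([357.1, 236.5]), array([347.9, 262.8])] [-0.00171853  0.01106821] 0.04931962364471057
expect side px for z 0.0515 [347.79277483 262.00816456]
expect side px for z 0.0465 [347.77538174 263.86394788]
red [123, 218] [array([274.9, 231.5]), array([306.9, 228.5])] [-0.0189612   0.19443915] 0.052940833926869366
```

View pics/s3.png

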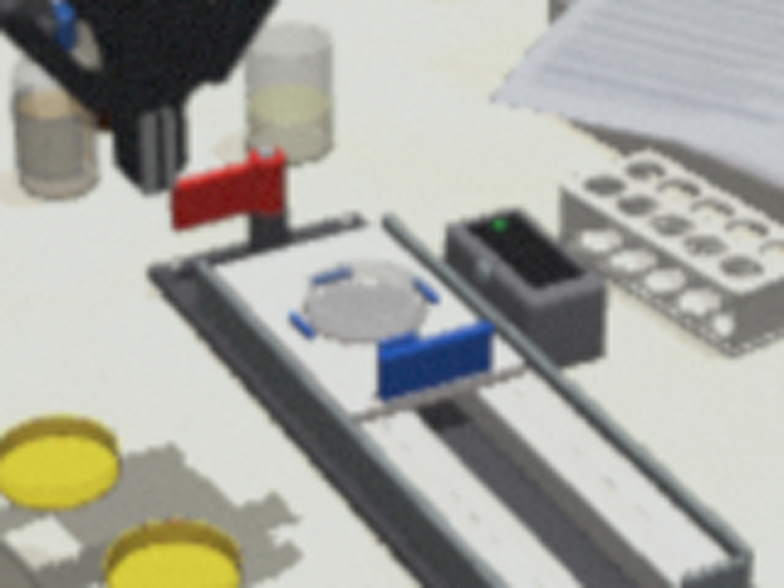

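The lip's two-view height has gone from 54.6 to 49.3 mm, a 5 mm drop, so the carrier is home. It is fully forward, with the lip at (435,360) in the crop, the dish still between its stops at (365,300), and the keeper at (230,190) unmoved. Next, the keeper.

Emit:
drive_tool:
  moves:
    - [[0, 0, 0], [0.03, 0.012, 0], 0]
    - [[0, 0, 0], [0.045, 0.02, 0], 0]
    - [[0, 0, 0], [0.045, 0.02, 0], 0]
    - [[0, 0, 0], [0.045, 0.02, 0], 0]
    - [[0, 0, 0], [0.045, 0.02, 0], 0]

```text
time: 9.22
eef_pos: [0.5309, 0.3019, 0.2121]
tcp_rot: [0.755, 0.655, 0.0, 0.0]
contact_force: [0.4, -0.0, 0.4]
opening: -0.001
finger_force: 0.0
```

Emit:
drive_tool:
  moves:
    - [[0, 0, 0], [0.037, 0.018, 0.01], 0]
    - [[0, 0, 0], [0, 0, 0.04], 0]
    - [[0, 0, 0], [0, 0, 0.03], 0]
    - [[0, 0, 0], [0, 0, 0], 0]

```text
time: 9.72
eef_pos: [0.5506, 0.3338, 0.1283]
tcp_rot: [0.755, 0.656, -0.003, -0.001]
contact_force: [0.9, -0.1, -0.4]
opening: -0.002
finger_force: 0.0
```

```bash
python3 tgt.py -0.042 0.226 0.062
```

```text
t 9.725 stage [-0.0401  0.2232] z 0.1283 yawerr(world) 0.0007 zaxis [-0.006 -0.003 -1.   ] F stage [ 0.96 -0.  ] -0.41 op -0.002421178054972594
shift tool [ 0.003  -0.0016  0.0663]
```

Emit:
drive_tool:
  moves:
    - [[0, 0, 0], [0.003, -0.002, 0.03], 0]
    - [[0, 0, 0], [0, 0, 0.025], 0]
    - [[0, 0, 0], [0, 0, 0.011], 0]
    - [[0, 0, 0], [-0.007, 0, 0], 0]
    - [[0, 0, 0], [-0.007, 0, 0], 0]

```text
time: 10.35
eef_pos: [0.5489, 0.3244, 0.0679]
tcp_rot: [0.755, 0.656, 0.001, 0.001]
contact_force: [-0.2, -0.4, 0.1]
opening: 0.002
finger_force: 0.0
```

Emit:
drive_tool:
  moves:
    - [[0, 0, 0], [-0.006, -0.001, 0], 0]
    - [[0, 0, 0], [-0.006, -0.001, 0], 0]
    - [[0, 0, 0], [-0.006, -0.001, 0], 0]
    - [[0, 0, 0], [-0.006, 0.001, 0], 0]

```text
time: 10.85
eef_pos: [0.5421, 0.3009, 0.0664]
tcp_rot: [0.755, 0.656, 0.0, -0.0]
contact_force: [0.2, 1.1, 0.6]
opening: 0.0
finger_force: 0.5
```

```bash
python3 tgt.py -0.041 0.1766 0.062
```

```text
t 10.85 stage [-0.0439  0.1894] z 0.0664 yawerr(world) -0.0005 zaxis [ 0.  0. -1.] F stage [0.05 1.12] 0.61 op 0.0002600377540342953
shift tool [-0.0128  0.0029  0.0043]
```

Emit:
drive_tool:
  moves:
    - [[0, 0, 0], [-0.006, 0.001, 0.002], 0]
    - [[0, 0, 0], [-0.006, 0.002, 0.001], 0]
    - [[0, 0, 0], [-0.005, 0.003, 0], 0]
    - [[0, 0, 0], [-0.005, 0.0035, 0], 0]
    - [[0, 0, 0], [-0.005, 0.0035, 0], 0]

```text
time: 11.48
eef_pos: [0.5515, 0.2721, 0.0631]
tcp_rot: [0.755, 0.656, -0.0, -0.0]
contact_force: [-0.9, 0.9, 0.0]
opening: 0.004
finger_force: 0.4
```

```bash
python3 tgt.py -0.0185 0.153 0.063
```

```text
t 11.475 stage [-0.0305  0.1623] z 0.0631 yawerr(world) -0.0003 zaxis [-0. -0. -1.] F stage [-0.98  0.78] 0.01 op 0.004257168337815241
shift tool [-0.0093  0.012   0.0001]
```

Emit:
drive_tool:
  moves:
    - [[0, 0, 0], [-0.003, 0.003, 0], 0]
    - [[0, 0, 0], [-0.003, 0.003, 0], 0]
    - [[0, 0, 0], [-0.003, 0.003, 0], 0]
    - [[0, 0, 0], [0, 0.002, 0], 0]

```text
time: 11.98
eef_pos: [0.5611, 0.2617, 0.0631]
tcp_rot: [0.755, 0.656, -0.0, 0.0]
contact_force: [-1.8, -0.1, -0.4]
opening: 0.0
finger_force: 0.4
```

Emit:
drive_tool:
  moves:
    - [[0, 0, 0], [0, 0.001, 0], 0]
    - [[0, 0, 0], [0, 0.001, 0], 0]

```text
time: 12.22
eef_pos: [0.563, 0.2618, 0.0631]
tcp_rot: [0.755, 0.656, -0.0, -0.0]
contact_force: [-0.3, 0.2, -0.2]
opening: 0.002
finger_force: 0.4
```

Emit:
drive_tool:
  moves:
    - [[0, 0, 0], [0, 0.001, 0], 0]
    - [[0, 0, 0], [0, 0, 0], 0]

```text
time: 12.48
eef_pos: [0.5641, 0.2618, 0.0632]
tcp_rot: [0.755, 0.656, 0.0, 0.0]
contact_force: [0.1, -0.3, 0.8]
opening: 0.001
finger_force: 0.2
```

```bash
python3 tgt.py -0.0185 0.153 0.063
```

```text
t 12.475 stage [-0.0166  0.1537] z 0.0632 yawerr(world) -0.0004 zaxis [ 0.  0. -1.] F stage [ 0.18 -0.32] 0.8 op 0.0010964725811444635
shift tool [-0.0007 -0.0019  0.0002]
```

Emit:
drive_tool:
  moves:
    - [[0, 0, 0], [0, 0.001, 0], 0]
    - [[0, 0, 0], [0, 0.001, 0], 0]

```text
time: 12.72
eef_pos: [0.5649, 0.2616, 0.0631]
tcp_rot: [0.755, 0.656, -0.001, -0.001]
contact_force: [-7.0, 0.5, 3.6]
opening: -0.003
finger_force: 3.2
```

Emit:
drive_tool:
  moves:
    - [[0, 0, 0], [0, 0.001, 0], 0]
    - [[0, 0, 0], [0, 0.001, 0], 0]

```text
time: 12.98
eef_pos: [0.5651, 0.2616, 0.0631]
tcp_rot: [0.755, 0.656, -0.003, -0.003]
contact_force: [-11.3, 1.5, 8.3]
opening: 0.002
finger_force: 5.9
```

The keeper is against a stop at 11 N. Backing off and checking.

Emit:
drive_tool:
  moves:
    - [[0, 0, 0], [0, -0.006, 0], 0]
    - [[0, 0, 0], [0, -0.015, 0], 0]
    - [[0, 0, 0], [0, -0.02, -0.01], 0]
    - [[0, 0, 0], [0, -0.02, -0.04], 0]
    - [[0, 0, 0], [0, -0.02, -0.04], 0]

```text
time: 13.6
eef_pos: [0.4865, 0.2724, 0.1536]
tcp_rot: [0.755, 0.656, -0.0, 0.0]
contact_force: [-0.3, 0.6, 0.8]
opening: 0.002
finger_force: 0.0
```

Emit:
drive_tool:
  moves:
    - [[0, 0, 0], [-0.03, -0.03, -0.04], 0]
    - [[0, 0, 0], [-0.04, -0.03, -0.01], 0]
    - [[0, 0, 0], [-0.04, 0, 0], 0]
    - [[0, 0, 0], [-0.04, 0, 0], 0]
    - [[0, 0, 0], [0, 0, 0], 0]

```text
time: 14.22
eef_pos: [0.4069, 0.1309, 0.2032]
tcp_rot: [0.756, 0.655, 0.001, 0.001]
contact_force: [0.3, -0.1, -0.5]
opening: 0.003
finger_force: 0.0
```

```bash
python3 tgt.py
python3 - <<'E'
from pose import *
from plant import ctrl
c={n:ctrl.read_camera(n) for n in("side","top")}
def roi(n,x,y,z,w): u,v=proj(c[n],W(x,y,z)).astype(int);return (u-w,v-w,u+w,v+w)
for k,(x,y,z) in(("blue",(0,.009,.05)),("red",(0,.17,.05))):
    p=[blob(c[n],roi(n,x,y,z,20),k) for n in("top","side")]
    X=two(c["top"],p[0].mean(0),c["side"],p[1].mean(0));print(k,[len(q) for q in p],St(X),X[2])
    if k=="red":
        q=np.array([St(ray(c["top"],*t,.065)) for t in p[0]]);i=q[:,1]<.185;f=np.polyfit(q[i,1],q[i,0],1);print("angle",np.pi/2+f[0]*1, "tip y",q[:,1].min(),"x mean",q[i,0].mean())
a=np.hstack([cv2.resize(c["side"]["image"][200:300,270:370],(400,400),interpolation=cv2.INTER_CUBIC),cv2.resize(c["top"]["image"][180:280,262:362],(400,400),interpolation=cv2.INTER_CUBIC)])
cv2.imwrite("pics/end.png",a[:,:,::-1])
E
```

```text
t 14.225 stage [-0.154   0.0021] z 0.2032 yawerr(world) 0.003 zaxis [ 0.002 -0.    -1.   ] F stage [ 0.27 -0.07] -0.54 op 0.002684158950124559
blue [88, 248] [-0.00172328  0.0110619 ] 0.04924338000639488
red [120, 149] [0.00174558 0.17674141] 0.051369391028177766
angle 1.5762649469105454 tip y 0.1423865274887179 x mean -0.0007007426847327509
```

View pics/end.png

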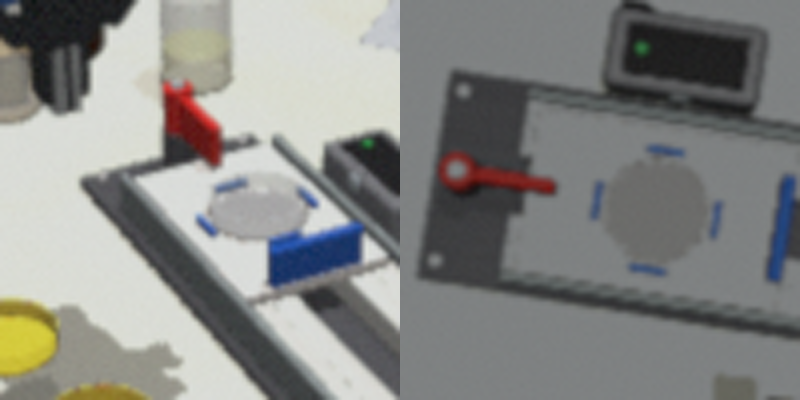

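The keeper points to −y over the carrier's front end, with its tip at (552,187) in the right half. It measures about 1.57 rad. The carrier is still down, the dish is between its stops at (655,210), and the robot is clear.

```bash
python3 -c "
from plant import ctrl
print(ctrl.sign_off())"
```

```text
the job is handed in; nothing more can be done
None
```

The carrier dropped home in the notches, the keeper was turned to its stop over the carrier's front end, and the job was handed in at about 14 s with the robot clear of everything.

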